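Change the juicer's reaming cone from orange to lime

ROBOT

A 6-joint arm with a two-finger parallel gripper is mounted at the origin on the work surface. World frame = base frame: x ahead of the robot, y to its left, z up, the work surface at z = 0. Lengths are in m, angles in rad, forces in N, time in s.
With the tool pointing down it reaches from about 0.3 to 1 m from the base axis. Payload 5.1 kg.
Tool frame: the origin (TCP) lies midway between the tips of the shut fingers; the grasp point (between the pads) lies 19 mm behind it; z points along the fingers, y is the direction in which the jaws open and shut (so a half turn about z gives the same grasp; the last joint's range is limited). The gripper opens to 95 mm and grips with 3 to 60 N. Pads are 20 mm wide; open, the fingers measure 119 mm over their backs; the gripper's body (75 mm by 180 mm) begins 59 mm behind the grasp point.
Start: joints at [1.232, 0.124, 1.65, -0, 1.367, -0.083], TCP at [0.164, 0.629, 0.215] pointing down, gripper open.
Joint ranges: [-2.61, 2.61], [-1.02, 2.33], [0.03, 2.71], [-1.35, 4.49], [0.32, 2.68], [-2.91, 2.91]. Speed limits (rad/s): [2.57, 2.57, 3.14, 3.14, 3.14, 3.14].

INTERFACE

Orientations are given as a rotation vector (axis times angle).
In Python, from station import manip gives the robot as it stands.
- The arm moves only by the tool send_rows, never from a script. Its argument "steps" is a list of rows, each an object with "offset": the shift along the world's x, y, z in m, a list of three; "turn": the turn, a rotation vector about the world's x, y, z in degrees, a list of three. In form: [{"offset": [x, y, z], "turn": [wx, wy, wz]}, ...]. A call has 1 to 12 rows; each row shifts and turns the commanded pose from where the row before left it; what a row does not reach is not made up. A row lasts 1/12 s, in which the tool goes at most 41.7 mm and 7.16 degrees, less where a joint would pass 70% of its speed; a pose out of reach is approached as far as the arm can. A call with a gripper value outside its range is refused whole. "claw" is the opening, from 0 (shut) to 1 (fully open), set as the call begins (left out, the last holds). The fingers move at their own pace and stop on an object; the grip force is fixed at half the most. Time passes only in rows, so rows that do not move let the fingers close. It gives the time, the measured TCP pose, the force and the opening at its end, in the units of the state.
- manip.read_state(): the state, without advancing time (a new reading comes with each control period).
- manip.snapshot(name): name is "scene" or "side" or "wrist"; returns a dict with "color" (420x560x3 uint8, red, green, blue), "range_z" (420x560 float32, m along the optical axis (not along the pixel's ray), 0 where there is no reading), "intrinsics" (3x3 intrinsics, pixels), "xyz" and "rotation" of the camera in the world. Camera axes: x right, y down, z forward; pixel columns grow to the right and rows downward; lengths in m; the calibration is good to about 2 mm. A picture is of the moment at which its call begins.
- manip.job_done(): hands the job in, once; it reports no verdict.
The state is a dict: "clock": time; "joint_pos": joint angles; "qvel": joint speeds; "tau": joint torques, N m; "position": TCP position; "tcp_rot": TCP orientation; "force": force on the tool from outside, world axes, zero at the start; "ft_torque": the same for the moment, N m; "width": opening from 0.0 (shut) to 1.0 (fully open).
Only numpy, scipy, OpenCV 4.12 (cv2) and the standard library are available. Lean on these libraries where they do the work, as an engineer would, in place of code of your own. Each camera call takes 0.05 s, during which the arm holds its last target.

TASK

Limes are next on the citrus juicer: pull the big orange-coloured cone straight up off its clip-on drive spindle and set it down gently in the aluminium mixing bowl. Then put the small green lime cone on the spindle, turning it until the splines mesh, push it fully home, and finish still gripping it and pressing it down so that the spindle stays sunk on its run-switch spring. Leave the other things on the ledge where they are.

Things in the scene. Friction and masses are not known exactly. Their poses are not given: they have to be found in the camera images.
- juicer: Electric citrus juicer, unplugged, fixed to the ledge: white body 156 mm across; on it a clear round juice collector, rim 168 mm across outside and 162 mm inside, 160 mm above the ledge, its strainer floor 34 mm below the rim. A spout on its -x side, 121 mm up, reaches 112 mm from the axis. Origin: centre of the underside, z up. The drive spindle stands upright in the centre.
- spindle_seat (a point): On the drive spindle's axis, level with its grey seat (32 mm across) on which a cone's underside rests when home; 165 mm above the ledge, less as the spindle sinks. z up; x and y (the juicer's too) lie along the four spindle ribs. Metal snap collar 0 to 10 mm above it, 19 mm across, with two spring catches 6 mm up. The spindle cannot turn (gearbox).
- rib_tops (a point): Centre of the upper ends of the spindle's four black ribs, 26 mm above the seat. The ribs form a cross 17 mm across, 4 mm thick, from 10 to 26 mm above the seat. Above them a white round pilot, 9 mm across for 3 mm, then tapering to 4 mm across; it ends 33 mm above the seat.
- spindle (a joint): Sinking of the drive spindle in m: 0 up, grows downwards, hard stop at 0.007. A spring holds it up: it takes about 4 N to start it sinking and about 12 N to hold it at the bottom.
- orange_cone: Big ribbed cone of orange plastic, 62 mm across, 62.5 mm high, 50 to 100 g: straight-sided up to 28 mm above its underside, then domed to a tip. At the start it is clipped on the spindle, underside on the seat; a straight upward pull of about 6 N frees it, and it clears the spindle 35 mm up. Origin: centre of the underside, z up. Same socket as the lime cone.
- lime_cone: Small ribbed cone of green plastic, 40 mm across, 54 mm high, 30 to 65 g: straight-sided up to 28 mm above its underside, then domed to a tip. At the start it stands upright on the ledge, tip up. Origin: centre of the underside, z up. Its four tall outside ribs, which run up to the tip, lie along its own x and y axes, directly above its four spline grooves; four short ribs lie between.
- lime_grooves (a point): Lower mouth of the lime cone's spline bore, on its axis 11 mm above the underside. Bore 11 mm across, grooves 6 mm wide along the cone's x and y, so it meshes at any quarter turn, within about 8 degrees. Unmeshed it stands on the rib tops, 15 mm above home; meshed it slides freely to about 9 mm above home, then the snap collar needs a push of about 5 N (up to 10 N if badly turned).
- mixing_bowl: Open round aluminium mixing bowl, loose on the ledge, 350 g: rim 250 mm across, 95 mm high, flat floor about 110 mm across and 4 mm above its underside, 3 mm wall. Origin: centre of the underside, z up. Stands left or right of the juicer; the lime cone is on the other side.
- pestle: Wooden pestle lying on the ledge, 176 mm long, 44 mm thick at both ends. Origin: its middle; it lies along its own y axis. Leave alone.
- oil_bottle: Green oil bottle, 64 mm across, 210 mm high. Origin: centre of the underside. Leave alone.
- salt_jar: Glass salt jar with a steel lid, 60 mm across, 85 mm high. Origin: centre of the underside. Leave alone.
- grill_brush: Basting brush lying on the ledge, 240 mm long, handle to its own -x. Leave alone.
Things that resemble listed ones, but are neither listed nor needed, are in the scene too. Several things have the shape of the orange_cone; the one meant has the colours described above.

How it is judged:
By the outcome, as a careful person would: the job done as asked, in the order asked, and still so for the second after the job is handed in, while the arm keeps its last pose, push and grip.
It also fails if it takes over 62 s, if anything falls off the work surface, if the arm or the gripper's body presses on something with over 40 N, if the wrist force passes 120 N, or if a joint passes its speed limit or range.

## Working session

There is one attempt and no reset: what is moved stays moved. The work goes in short steps, Python scripts to look and compute and a tool call to move; the robot and the scene stay as the last step left them, time stands still between calls to the robot, and variables do not carry over. Pictures are saved under pics/ and viewed, and the job is handed in when it is done.

Besides the shell and the picture viewer there is one more tool, called after "Emit:" as name([rows], argument=value, ...), one row to a line, values as JSON. send_rows: Moves the arm, as the interface text tells. Its arguments: {"type":"object","properties":{"steps":{"type":"array"},"claw":{"type":"number"}},"required":["steps"]}

```bash
mkdir -p pics; ls; cat > h.py <<'E'
import numpy as np, cv2
from station import manip
def snap(n,f):
    s=manip.snapshot(n); cv2.imwrite('pics/'+f+'.png',cv2.cvtColor(s['color'],cv2.COLOR_RGB2BGR)); np.savez('/tmp/'+f,**s); return s
def cloud(s):
    K=np.array(s['intrinsics']);R=np.array(s['rotation']);z=s['range_z']
    if R.shape!=(3,3): R=cv2.Rodrigues(R.astype(float))[0]
    v,u=np.indices(z.shape); P=np.stack([(u-K[0,2])/K[0,0]*z,(v-K[1,2])/K[1,1]*z,z],-1)
    return P@R.T+np.array(s['xyz'])
E
python3 - <<'E'
from h import *
for n in ('scene','side','wrist'):
    s=snap(n,n+'0'); print(n,s['xyz'],s['rotation'])
st=manip.read_state();print(st)
E
```

```text
pics
scene [1.58830753 0.83175811 0.94258048] [-0.99854182 -2.21408868  1.2150751 ]
side [ 0.21248219 -1.04857297  1.00712051] [-2.221886    0.36698731 -0.17063951]
wrist [0.08701533 0.64831054 0.38366539] [2.2943777  1.77294077 0.26030809]
{'clock': 0.15, 'joint_pos': array([ 1.23241879e+00,  1.24469370e-01,  1.65101498e+00,  1.03674610e-04,
        1.36641921e+00, -8.26634138e-02]), 'qvel': array([-0.00018884,  0.00013504,  0.0006055 ,  0.00087236, -0.00109901,
       -0.00094318]), 'tau': array([-3.90193483e-02, -4.26493692e+01, -3.57310081e+01,  1.54280505e-02,
        6.75548203e-01,  1.41766507e-02]), 'position': array([0.16443886, 0.6288281 , 0.21379948]), 'tcp_rot': array([-4.00593169e-01, -3.11578199e+00,  4.44241688e-04]), 'force': array([ 0.37508145,  0.86071107, -2.04308747]), 'ft_torque': array([ 0.19292268, -0.01123039, -0.0069989 ]), 'width': 1.001222041584682}
```

View pics/scene0.png

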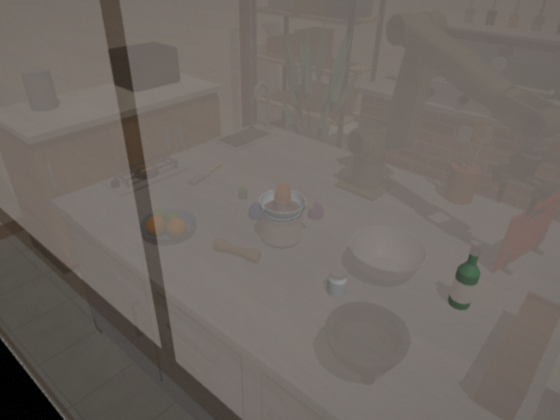

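View pics/side0.png

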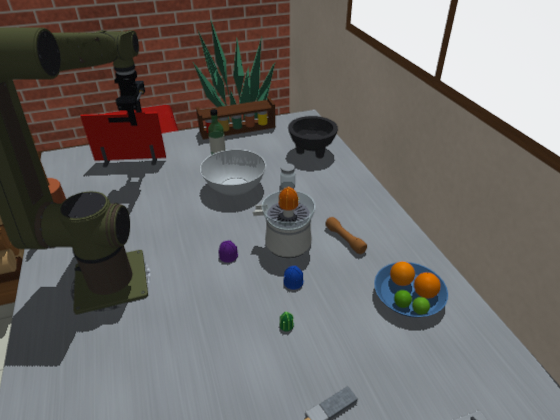

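View pics/wrist0.png

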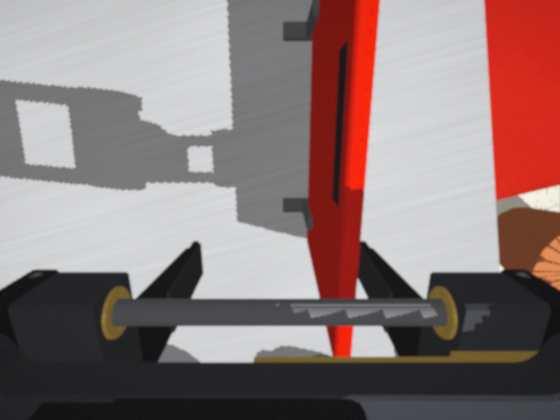

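The side view shows several cone shapes: orange on the juicer (288,205), purple (228,251) and blue (293,278) on the ledge, and the small green one (286,321). By colour and place, the orange one is at (288,205) and the lime cone at (286,321). The aluminium bowl is at (233,175). The round green things at (403,299) and (420,306) are fruit. I'll measure these and check an enlarged crop.

```bash
cat > m.py <<'E'
from h import *
from scipy.optimize import least_squares
s=dict(np.load('/tmp/side0.npz'));P=cloud(s);c=s['color'].astype(int)
im=cv2.imread('pics/side0.png');cr=cv2.resize(im[170:345,200:340],None,fx=4.2,fy=3.4,interpolation=cv2.INTER_CUBIC);cv2.imwrite('pics/crop0.png',cr)
hsv=cv2.cvtColor(s['color'],cv2.COLOR_RGB2HSV)
def box(u0,u1,v0,v1,m=None):
    q=np.zeros(P.shape[:2],bool);q[v0:v1,u0:u1]=1;q&=s['range_z']>0
    if m is not None:q&=m
    return P[q]
sat=hsv[...,1]>120
def circ(p,r=None):
    f=lambda x:np.hypot(p[:,0]-x[0],p[:,1]-x[1])-(r if r else x[2])
    x0=[*p[:,:2].mean(0),r or .1]
    return least_squares(f,x0,loss='soft_l1',f_scale=.002).x
def rep(n,p):print(n,len(p),p.min(0).round(4),p.max(0).round(4),np.median(p,0).round(4))
H=hsv[...,0]
g=box(275,298,308,334,sat&(H>40)&(H<80));rep('lime',g); t=g[g[:,2]<.026];print(circ(t,.0195))
o=box(274,302,184,216,sat&(H<20));rep('orange',o);t=o[(o[:,2]<.192)];print(circ(t,.031), circ(o[(o[:,2]>.165)&(o[:,2]<.193)],.031))
b=box(200,268,150,202);t=b[(b[:,2]>.090)&(b[:,2]<.1)];rep('bowl',t);print(circ(t),circ(t,.124))
j=box(258,318,190,255);t=j[(j[:,2]>.155)&(j[:,2]<.163)];rep('rim',t);print(circ(t),circ(t,.083))
t=j[(j[:,2]>.03)&(j[:,2]<.1)];rep('body',t);print(circ(t,.078))
for n,a in dict(purple=(215,242,238,266),blue=(280,307,263,292),pestle=(322,370,214,255),jar=(278,298,163,190),bottle=(206,228,110,155)).items():
    q=box(*a);q=q[(q[:,2]>.012)];rep(n,q)
E
python3 m.py
```

```text
lime 195 [ 0.4353 -0.351   0.0011] [ 0.4708 -0.3257  0.0557] [ 0.4508 -0.342   0.0319]
[ 0.45426484 -0.32893629  0.0195    ]
orange 364 [ 5.364e-01 -4.930e-02 -4.000e-04] [0.6878 0.2878 0.2285] [ 0.561  -0.0335  0.1986]
[ 0.56821139 -0.01309579  0.031     ] [ 0.56804632 -0.01331571  0.031     ]
bowl 178 [0.3507 0.2352 0.09  ] [0.5975 0.489  0.0992] [0.4728 0.3867 0.0926]
[0.47415497 0.36053362 0.12200831] [0.47413548 0.3606259  0.124     ]
rim 161 [ 0.4835 -0.1012  0.1551] [0.6508 0.0689 0.1628] [ 0.5535 -0.035   0.1579]
[ 0.56660723 -0.01653776  0.08178087] [ 0.56672666 -0.01628317  0.083     ]
body 790 [ 0.4913 -0.0958  0.03  ] [0.6358 0.0039 0.1   ] [ 0.5422 -0.077   0.0632]
[ 0.56904075 -0.00956111  0.078     ]
purple 283 [ 0.3324 -0.0437  0.012 ] [0.393  0.0077 0.0659] [ 0.3603 -0.0261  0.0386]
blue 325 [ 0.4937 -0.2179  0.0127] [ 0.5553 -0.1636  0.065 ] [ 0.519  -0.1993  0.0406]
pestle 488 [ 0.7094 -0.1525  0.0123] [0.7941 0.0223 0.0471] [ 0.7499 -0.0769  0.0329]
jar 325 [ 0.5537 -0.0217  0.0122] [0.701  0.3308 0.2285] [0.6663 0.2833 0.0597]
bottle 842 [0.4223 0.4722 0.0122] [0.5574 0.8462 0.2126] [0.4661 0.6037 0.0971]
```

```bash
ls pics
```

```text
crop0.png
scene0.png
side0.png
wrist0.png
```

View pics/crop0.png

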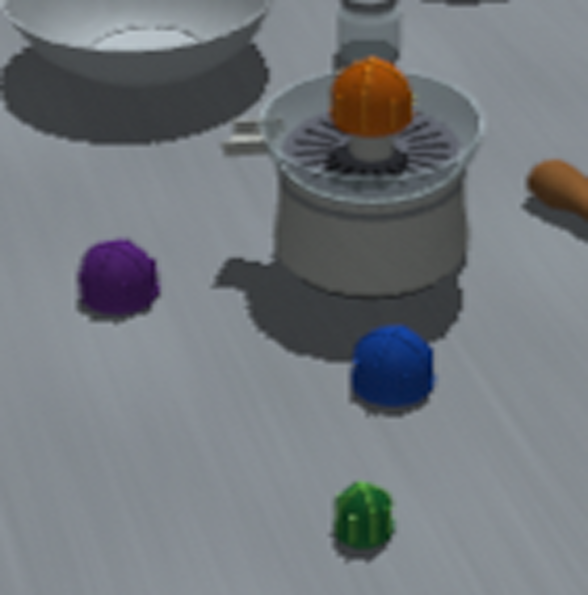

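The crop confirms it: the orange cone is clipped on the white juicer, the green ribbed lime cone stands alone, and purple and blue are decoys. Next I need the juicer's yaw from the spout and the wrist camera's mounting.

```bash
cat > m2.py <<'E'
from h import *
exec(open('m.py').read().split("H=hsv")[0].replace('from h import *',''))
C=np.array([.5675,-.0148])
q=P[180:240,240:330].reshape(-1,3)
r=np.hypot(*(q[:,:2]-C).T)
m=(r>.087)&(r<.118)&(q[:,2]>.095)&(q[:,2]<.14)
p=q[m];print(len(p),p.round(3).tolist()[::4]);d=p[:,:2].mean(0)-C;print('spout ang',np.degrees(np.arctan2(d[1],d[0])))
st=manip.read_state();R=cv2.Rodrigues(st['tcp_rot'])[0]
w=np.load('/tmp/wrist0.npz');Rc=cv2.Rodrigues(w['rotation'])[0]
print('R',R.round(3));print('cam in tcp',R.T@(w['xyz']-st['position']),'\n',(R.T@Rc).round(3),w['intrinsics'])
E
python3 m2.py
```

```text
77 [[0.485, 0.049, 0.134], [0.497, 0.045, 0.134], [0.487, 0.047, 0.131], [0.481, 0.052, 0.125], [0.493, 0.046, 0.126], [0.487, 0.049, 0.121], [0.478, 0.052, 0.117], [0.49, 0.047, 0.117], [0.479, 0.046, 0.117], [0.491, 0.037, 0.121], [0.476, 0.018, 0.135], [0.461, 0.026, 0.129], [0.473, 0.021, 0.129], [0.482, 0.006, 0.138], [0.473, 0.02, 0.126], [0.484, 0.012, 0.129], [0.472, 0.017, 0.125], [0.484, 0.014, 0.124], [0.473, 0.023, 0.115], [0.485, 0.019, 0.116]]
spout ang 151.15341260659065
R [[-0.967  0.253 -0.   ]
 [ 0.253  0.967 -0.   ]
 [ 0.    -0.    -1.   ]]
cam in tcp [ 0.0798553  -0.00078718 -0.16985555] 
 [[ 0.001 -0.958 -0.288]
 [ 1.     0.001  0.001]
 [-0.    -0.288  0.958]] [[302.34592553   0.         279.06494372]
 [  0.         302.34592553 210.98259099]
 [  0.           0.           1.        ]]
```

Emit:
send_rows([
  {"offset":[0,0,0.04],"turn":[0,0,0]},
  {"offset":[0,0,0.04],"turn":[0,0,0]},
  {"offset":[0.0183,-0.0293,0.035],"turn":[0,0,-4.7]},
  {"offset":[0.0183,-0.0293,0.02],"turn":[0,0,-4.7]},
  {"offset":[0.0183,-0.0293,0.02],"turn":[0,0,-4.7]},
  {"offset":[0.0183,-0.0293,0],"turn":[0,0,-4.7]},
  {"offset":[0.0183,-0.0293,0],"turn":[0,0,-4.7]},
  {"offset":[0.0183,-0.0293,0],"turn":[0,0,-4.7]},
  {"offset":[0.0183,-0.0293,0],"turn":[0,0,-4.7]},
  {"offset":[0.0183,-0.0293,0],"turn":[0,0,-4.7]},
  {"offset":[0.0183,-0.0293,0],"turn":[0,0,-4.7]},
  {"offset":[0.0183,-0.0293,0],"turn":[0,0,-4.7]},
])

```text
clock: 1.15
position: [0.3449, 0.3385, 0.3638]
tcp_rot: [-1.615, -2.695, 0.002]
force: [-0.0, -0.2, -0.3]
width: 1.0
```

Emit:
send_rows([
  {"offset":[0.0183,-0.0293,0],"turn":[0,0,-4.7]},
  {"offset":[0.0183,-0.0293,0],"turn":[0,0,-4.7]},
  {"offset":[0.0183,-0.0293,0],"turn":[0,0,-4.7]},
  {"offset":[0.0183,-0.0293,0],"turn":[0,0,-4.7]},
  {"offset":[0.0183,-0.0293,0],"turn":[0,0,-4.7]},
  {"offset":[0.0183,-0.0293,0],"turn":[0,0,-4.7]},
  {"offset":[0.0183,-0.0293,0],"turn":[0,0,-4.7]},
  {"offset":[0.0183,-0.0293,0],"turn":[0,0,-4.7]},
  {"offset":[0.0183,-0.0293,0],"turn":[0,0,-4.7]},
  {"offset":[0.0183,-0.0293,0],"turn":[0,0,-4.7]},
  {"offset":[0,0,0],"turn":[0,0,0]},
  {"offset":[0,0,0],"turn":[0,0,0]},
])

```text
clock: 2.15
position: [0.5278, 0.0458, 0.3632]
tcp_rot: [-2.553, -1.827, 0.003]
force: [-0.9, -1.4, 0.0]
width: 1.001
```

```bash
python3 - <<'E'
from h import *
s=snap('wrist','wrist1');st=manip.read_state();print(st['clock'],st['position'],st['tcp_rot'],st['joint_pos'])
E
```

```text
2.2 [0.52746752 0.0468093  0.36353239] [-2.55183746e+00 -1.82992795e+00  2.28194820e-03] [-1.30495532e-02 -1.93633357e-01  1.71401108e+00  3.02747623e-04
  1.62324328e+00  3.13538554e-01]
```

View pics/wrist1.png

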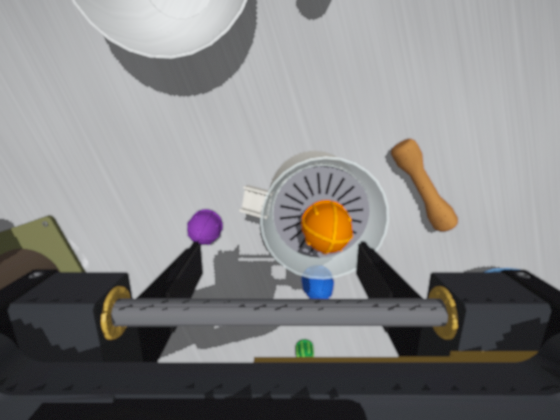

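The wrist picture shows the orange cone at (327,226) in the collector, the spout at (254,200), the pestle at (425,185), and the lime cone at (304,349). I'll measure the axis and yaw from depth.

```bash
cat > m3.py <<'E'
from h import *
from scipy.optimize import least_squares
import sys
s=dict(np.load('/tmp/wrist1.npz'));P=cloud(s);hsv=cv2.cvtColor(s['color'],cv2.COLOR_RGB2HSV);H=hsv[...,0];sat=hsv[...,1]>120
def circ(p,r=None):
    f=lambda x:np.hypot(p[:,0]-x[0],p[:,1]-x[1])-(r if r else x[2])
    return least_squares(f,[*p[:,:2].mean(0),r or .1],loss='soft_l1',f_scale=.002).x
m=sat&(H<20);m[:190]=0;m[260:]=0;m[:,:290]=0;m[:,360:]=0
o=P[m];print('orange',len(o),o.min(0),o.max(0))
t=o[o[:,2]>.221];print('tip',t.mean(0),'low',circ(o[(o[:,2]<.2)&(o[:,2]>.166)]),'bbox mid',(np.percentile(o,1,0)+np.percentile(o,99,0))/2)
v,u=np.indices(H.shape);q=P[(u>230)&(u<400)&(v>150)&(v<282)]
rim=q[(q[:,2]>.156)&(q[:,2]<.164)];C0=np.array([.567,-.015]);rr=np.hypot(*(rim[:,:2]-C0).T);rim=rim[rr>.07]
print('rim',len(rim),circ(rim),circ(rim,.0825))
C=circ(rim,.0825)[:2]
r=np.hypot(*(q[:,:2]-C).T);p=q[(r>.088)&(r<.118)&(q[:,2]>.105)&(q[:,2]<.14)]
rr=np.hypot(*(p[:,:2]-C).T);print('spout',len(p),p.min(0),p.max(0))
for a,b in((.088,.097),(.097,.105),(.105,.112)):
    e=p[(rr>a)&(rr<b)];th=np.degrees(np.arctan2(*(e[:,:2]-C).T[::-1]));print(a,len(e),np.percentile(th,[2,98]),np.percentile(th,[2,98]).mean(),th.mean())
# orange ribs
d=o[:,:2]-o[o[:,2]>.222][:,:2].mean(0)
E
python3 m3.py
python3 - <<'E'
import cv2;im=cv2.imread('pics/wrist1.png')
cv2.imwrite('pics/c1.png',cv2.resize(im[180:270,230:370],None,fx=5.5,fy=5.5,interpolation=cv2.INTER_CUBIC))
E
```

```text
orange 2031 [ 0.5360449  -0.06832508  0.12379947] [0.5995434  0.1217645  0.53300304]
tip [ 0.56958648 -0.0123964   0.22948836] low [-183.5802165  1056.50532028 1072.42579955] bbox mid [ 0.5676508  -0.012698    0.17588127]
rim 1010 [ 0.57053207 -0.0153069   0.08161484] [ 0.57053422 -0.01539464  0.0825    ]
spout 486 [0.46469836 0.01258729 0.11423574] [0.5047712  0.05631167 0.13689899]
0.088 184 [138.31730459 160.73328794] 149.52529626806725 150.31296608677087
0.097 156 [139.4052809  159.46618808] 149.43573448593918 150.03362916168413
0.105 135 [140.19563828 159.1443458 ] 149.66999204121856 150.3321416853516
```

View pics/c1.png

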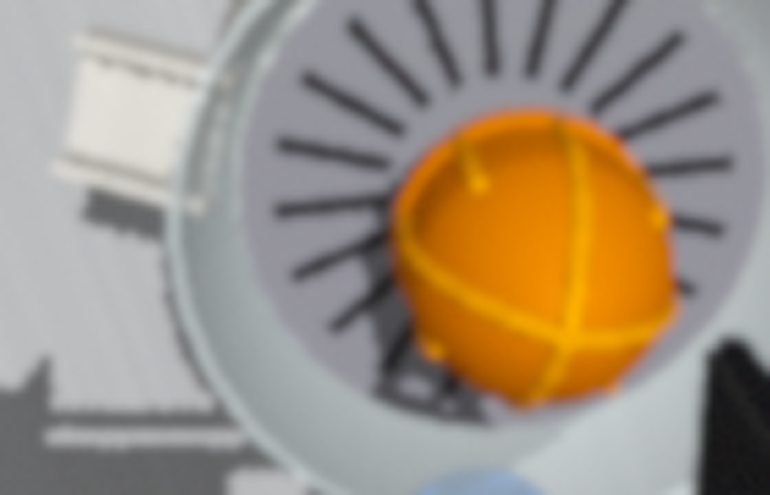

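Emit:
send_rows([
  {"offset":[0.0205,-0.03,0],"turn":[0,0,-5.8]},
  {"offset":[0.021,-0.0305,0],"turn":[0,0,-5.8]},
  {"offset":[0,0,-0.03],"turn":[0,0,0]},
  {"offset":[0,0,-0.03],"turn":[0,0,0]},
  {"offset":[0,0,-0.02],"turn":[0,0,0]},
  {"offset":[0,0,0],"turn":[0,0,0]},
  {"offset":[0,0,0],"turn":[0,0,0]},
])

```text
clock: 2.78
position: [0.5682, -0.0121, 0.2833]
tcp_rot: [-2.721, -1.566, 0.003]
force: [-1.1, -1.3, 1.0]
width: 1.004
```

```bash
cat >> h.py <<'E'
def stat():
    s=manip.read_state();a=np.degrees(np.arctan2(s['tcp_rot'][1],s['tcp_rot'][0]));y=(2*a-90+180)%360-180
    print('t',round(s['clock'],2),'pos',s['position'].round(4),'yaw_y',round(y,2),'rot',s['tcp_rot'].round(4),'F',s['force'].round(2),'M',s['ft_torque'].round(2),'w',round(s['width'],4),'q',s['joint_pos'].round(3))
E
python3 - <<'E'
from h import *
snap('wrist','wrist2');stat()
E
```

```text
t 2.83 pos [ 0.5692 -0.0122  0.2854] yaw_y -30.16 rot [2.7226e+00 1.5668e+00 1.2000e-03] F [-0.4  -1.21  0.88] M [-0.38  0.11 -0.05] w 0.9995 q [-0.116 -0.09   1.749  0.     1.482  0.411]
```

View pics/wrist2.png

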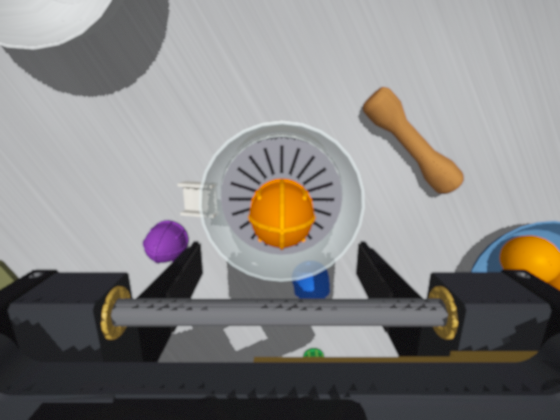

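Picture: the cone is at (282,215), its tall ribs line up with the image axes, and the spout points straight left. So the jaw is aligned with the spindle. I'll do a quick centre check.

```bash
python3 - <<'E'
from h import *
from scipy.optimize import least_squares
s=dict(np.load('/tmp/wrist2.npz'));P=cloud(s);hsv=cv2.cvtColor(s['color'],cv2.COLOR_RGB2HSV)
m=(hsv[...,1]>120)&(hsv[...,0]<22);m[:175]=0;m[255:]=0;m[:,:240]=0;m[:,325:]=0
o=P[m];o=o[(o[:,2]>.16)&(o[:,2]<.235)]
print(len(o),o.min(0),o.max(0),(o.min(0)+o.max(0))/2)
for lo,hi in((.19,.2),(.2,.21),(.21,.22)):
    p=o[(o[:,2]>lo)&(o[:,2]<hi)];x=least_squares(lambda x:np.hypot(p[:,0]-x[0],p[:,1]-x[1])-x[2],[.569,-.013,.03],loss='soft_l1',f_scale=.002).x;print(lo,len(p),x)
q=P[120:285,195:370].reshape(-1,3);r=np.hypot(q[:,0]-.569,q[:,1]+.0137);p=q[(q[:,2]>.156)&(q[:,2]<.164)&(r>.075)&(r<.09)]
print('rim',len(p),least_squares(lambda x:np.hypot(p[:,0]-x[0],p[:,1]-x[1])-x[2],[.569,-.013,.08],loss='soft_l1',f_scale=.002).x)
E
```

```text
3541 [ 0.54218557 -0.04360385  0.16646637] [0.60105672 0.01480333 0.22945214] [ 0.57162114 -0.01440026  0.19795926]
0.19 381 [ 0.57048002 -0.01597847  0.02809474]
0.2 818 [ 0.57056604 -0.01574597  0.02431119]
0.21 1182 [ 0.57055985 -0.01582226  0.01785439]
rim 1947 [ 0.57060366 -0.01583344  0.08150375]
```

Emit:
send_rows([
  {"offset":[0.001,-0.0025,-0.03],"turn":[0,0,0]},
  {"offset":[0,0,-0.03],"turn":[0,0,0]},
  {"offset":[0,0,-0.03],"turn":[0,0,0]},
  {"offset":[0,0,-0.02],"turn":[0,0,0]},
  {"offset":[0,0,-0.011],"turn":[0,0,0]},
  {"offset":[0,0,0],"turn":[0,0,0]},
  {"offset":[0,0,0],"turn":[0,0,0]},
])

```text
clock: 3.42
position: [0.5712, -0.0155, 0.1653]
tcp_rot: [2.722, 1.565, 0.003]
force: [-0.8, -1.4, 0.1]
width: 0.998
```

Emit:
send_rows([
  {"offset":[0,0,0],"turn":[0,0,0]},
  {"offset":[0,0,0],"turn":[0,0,0]},
  {"offset":[0,0,0],"turn":[0,0,0]},
  {"offset":[0,0,0],"turn":[0,0,0]},
  {"offset":[0,0,0],"turn":[0,0,0]},
  {"offset":[0,0,0],"turn":[0,0,0]},
], claw=0)

```text
clock: 3.92
position: [0.5695, -0.0152, 0.1635]
tcp_rot: [-2.723, -1.563, 0.002]
force: [-1.1, -0.8, 1.4]
width: 0.646
```

```bash
python3 - <<'E'
from h import *
stat();snap('wrist','wrist3')
E
```

```text
t 3.92 pos [ 0.5695 -0.0152  0.1635] yaw_y -30.27 rot [-2.7225e+00 -1.5634e+00  1.7000e-03] F [-1.05 -0.82  1.42] M [-0.29  0.17  0.03] w 0.6461 q [-1.220e-01 -1.400e-02  1.881e+00  1.000e-03  1.276e+00  4.060e-01]
```

View pics/wrist3.png

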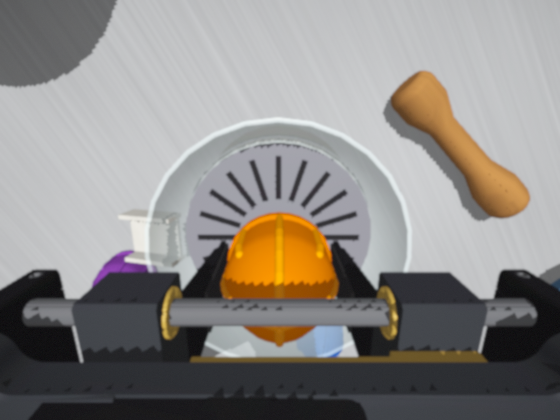

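The grip is firm: 61 mm wide, cone centred between the pads. Pulling straight up.

Emit:
send_rows([
  {"offset":[0,0,0.004],"turn":[0,0,0]},
  {"offset":[0,0,0.004],"turn":[0,0,0]},
  {"offset":[0,0,0.006],"turn":[0,0,0]},
  {"offset":[0,0,0.01],"turn":[0,0,0]},
  {"offset":[0,0,0.015],"turn":[0,0,0]},
  {"offset":[0,0,0.02],"turn":[0,0,0]},
  {"offset":[0,0,0.025],"turn":[0,0,0]},
  {"offset":[0,0,0.025],"turn":[0,0,0]},
  {"offset":[0,0,0],"turn":[0,0,0]},
])

```text
clock: 4.72
position: [0.5735, -0.0162, 0.2807]
tcp_rot: [2.717, 1.561, 0.016]
force: [0.6, -2.2, -0.4]
width: 0.652
```

```bash
python3 - <<'E'
from h import *
stat();snap('side','side1');snap('wrist','wrist4')
im=cv2.imread('pics/side1.png')
cv2.imwrite('pics/s1c.png',cv2.resize(im[120:270,180:340],None,fx=4,fy=4,interpolation=cv2.INTER_CUBIC))
E
```

```text
t 4.72 pos [ 0.5735 -0.0162  0.2807] yaw_y -30.26 rot [2.7172 1.5605 0.0163] F [ 0.63 -2.19 -0.38] M [-0.37  0.13  0.01] w 0.6524 q [-0.122 -0.086  1.753 -0.     1.461  0.406]
```

View pics/s1c.png

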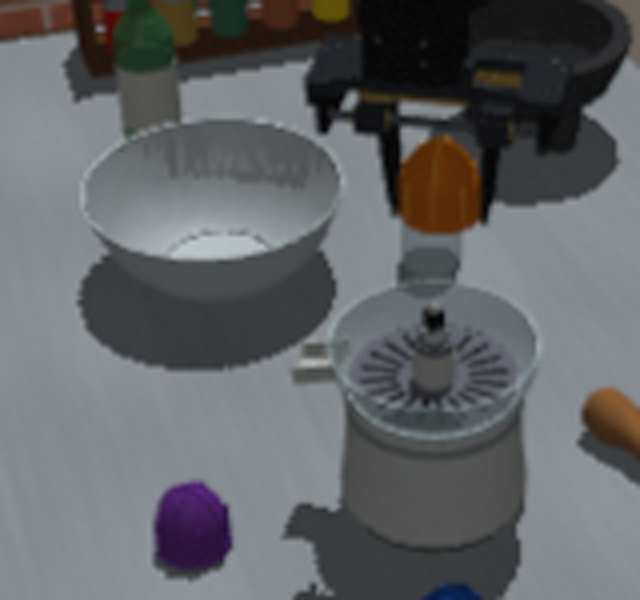

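View pics/wrist4.png

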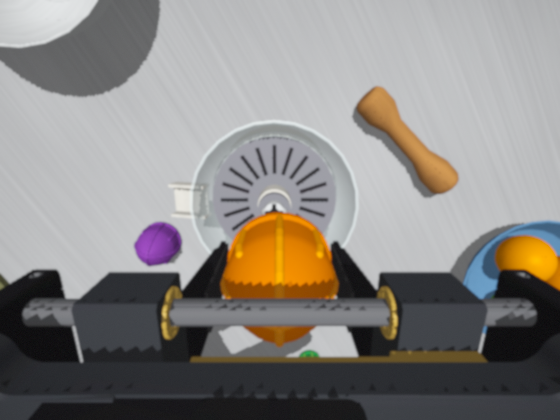

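The orange cone is clear: the side view shows the bare spindle and ribs at crop (433,320), with the cone in the jaws. On to the bowl.

Emit:
send_rows([
  {"offset":[-0.004,0.015,0],"turn":[0,0,0]},
  {"offset":[-0.007,0.028,0],"turn":[0,0,0]},
  {"offset":[-0.009,0.0335,0],"turn":[0,0,0]},
  {"offset":[-0.009,0.0335,0],"turn":[0,0,0]},
  {"offset":[-0.009,0.0335,0],"turn":[0,0,0]},
  {"offset":[-0.009,0.0335,0],"turn":[0,0,0]},
  {"offset":[-0.009,0.0335,0],"turn":[0,0,0]},
  {"offset":[-0.009,0.0335,0],"turn":[0,0,0]},
  {"offset":[-0.009,0.0335,0],"turn":[0,0,0]},
  {"offset":[-0.009,0.0335,0],"turn":[0,0,0]},
  {"offset":[-0.009,0.0335,0],"turn":[0,0,0]},
  {"offset":[-0.007,0.026,0],"turn":[0,0,0]},
])

```text
clock: 5.82
position: [0.4696, 0.3566, 0.2702]
tcp_rot: [-2.723, -1.566, 0.004]
force: [-0.7, -1.0, -1.6]
width: 0.651
```

Emit:
send_rows([
  {"offset":[-0.002,0.004,0],"turn":[0,0,0]},
  {"offset":[0,0,0],"turn":[0,0,0]},
  {"offset":[0,0,0],"turn":[0,0,0]},
  {"offset":[0,0,0],"turn":[0,0,0]},
])

```text
clock: 6.15
position: [0.4695, 0.3575, 0.2716]
tcp_rot: [2.725, 1.563, -0.002]
force: [-0.1, -1.0, -1.1]
width: 0.648
```

```bash
python3 - <<'E'
from h import *
from scipy.optimize import least_squares
stat();snap('side','side2');s=snap('wrist','wrist5');P=cloud(s)
q=P[:300].reshape(-1,3);r=np.hypot(q[:,0]-.475,q[:,1]-.36)
p=q[(q[:,2]>.091)&(q[:,2]<.097)&(r>.105)&(r<.14)]
print(len(p),least_squares(lambda x:np.hypot(p[:,0]-x[0],p[:,1]-x[1])-x[2],[.475,.36,.124],loss='soft_l1',f_scale=.002).x)
# spindle tip
d=np.load('/tmp/side2.npz');
w=cloud(dict(d));c=w[170:240,270:305].reshape(-1,3);c=c[(c[:,2]>.183)&(c[:,2]<.2)];print('spindle',len(c),c.mean(0),c.min(0),c.max(0))
E
```

```text
t 6.15 pos [0.4695 0.3575 0.2716] yaw_y -30.33 rot [ 2.7247e+00  1.5626e+00 -1.8000e-03] F [-0.07 -1.05 -1.08] M [-0.36  0.15 -0.01] w 0.6475 q [ 5.600e-01 -3.600e-02  1.720e+00 -1.000e-03  1.458e+00  1.090e+00]
2142 [0.4786986  0.36289295 0.12188167]
spindle 22 [ 0.56572208 -0.01901524  0.18952626] [ 0.55835914 -0.02513036  0.18309813] [ 0.57246383 -0.01176793  0.19531273]
```

View pics/wrist5.png

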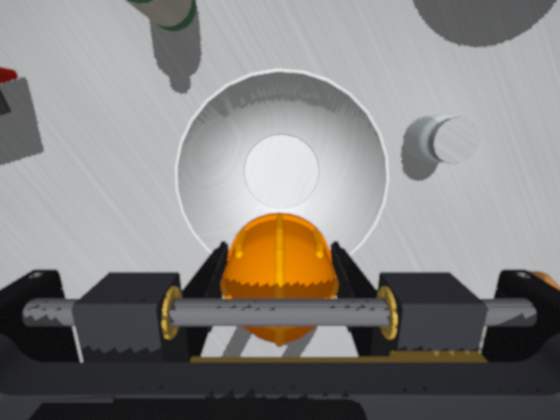

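View pics/side2.png

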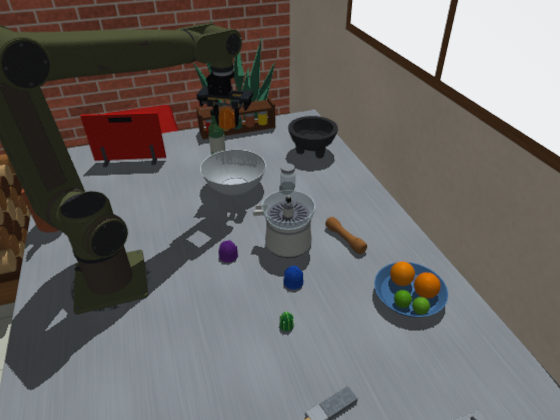

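The bowl is centred near (0.477, 0.362), with the cone above it in the jaws. Descending in stages.

Emit:
send_rows([
  {"offset":[0.0075,0.0045,-0.02],"turn":[0,0,0]},
  {"offset":[0,0,-0.035],"turn":[0,0,0]},
  {"offset":[0,0,-0.035],"turn":[0,0,0]},
  {"offset":[0,0,-0.035],"turn":[0,0,0]},
  {"offset":[0,0,-0.035],"turn":[0,0,0]},
  {"offset":[0,0,-0.03],"turn":[0,0,0]},
  {"offset":[0,0,-0.025],"turn":[0,0,0]},
  {"offset":[0,0,-0.015],"turn":[0,0,0]},
  {"offset":[0,0,-0.01],"turn":[0,0,0]},
  {"offset":[0,0,-0.005],"turn":[0,0,0]},
  {"offset":[0,0,0],"turn":[0,0,0]},
  {"offset":[0,0,0],"turn":[0,0,0]},
])

```text
clock: 7.25
position: [0.4777, 0.3635, 0.0285]
tcp_rot: [-2.725, -1.564, -0.003]
force: [-0.4, -1.4, -1.2]
width: 0.65
```

Emit:
send_rows([
  {"offset":[0,0,0],"turn":[0,0,0]},
])

```text
clock: 7.33
position: [0.4779, 0.3639, 0.0291]
tcp_rot: [-2.724, -1.564, -0.005]
force: [-0.4, -1.8, -0.4]
width: 0.649
```

Emit:
send_rows([
  {"offset":[0,0,-0.008],"turn":[0,0,0]},
  {"offset":[0,0,-0.006],"turn":[0,0,0]},
  {"offset":[0,0,-0.004],"turn":[0,0,0]},
  {"offset":[0,0,0],"turn":[0,0,0]},
  {"offset":[0,0,0],"turn":[0,0,0]},
])

```text
clock: 7.75
position: [0.4762, 0.3631, 0.0087]
tcp_rot: [2.724, 1.565, -0.002]
force: [-0.9, -1.5, -0.3]
width: 0.651
```

Emit:
send_rows([
  {"offset":[0,0,-0.002],"turn":[0,0,0]},
  {"offset":[0,0,0],"turn":[0,0,0]},
])

```text
clock: 7.92
position: [0.4767, 0.3633, 0.0071]
tcp_rot: [-2.724, -1.565, 0.0]
force: [0.2, -1.4, -0.9]
width: 0.647
```

Emit:
send_rows([
  {"offset":[0,0,-0.002],"turn":[0,0,0]},
  {"offset":[0,0,0],"turn":[0,0,0]},
])

```text
clock: 8.08
position: [0.4766, 0.3633, 0.0051]
tcp_rot: [-2.724, -1.565, 0.0]
force: [-0.3, -1.3, -0.4]
width: 0.653
```

Emit:
send_rows([
  {"offset":[0,0,-0.001],"turn":[0,0,0]},
  {"offset":[0,0,0],"turn":[0,0,0]},
])

```text
clock: 8.25
position: [0.4768, 0.3634, 0.0043]
tcp_rot: [-2.724, -1.565, -0.0]
force: [0.5, -2.4, -0.7]
width: 0.651
```

Emit:
send_rows([
  {"offset":[0,0,-0.001],"turn":[0,0,0]},
  {"offset":[0,0,0],"turn":[0,0,0]},
])

```text
clock: 8.42
position: [0.4769, 0.3634, 0.0043]
tcp_rot: [2.724, 1.565, -0.0]
force: [-1.7, -3.1, 4.8]
width: 0.649
```

There's contact at 4.8 N. Opening just enough to release.

Emit:
send_rows([
  {"offset":[0,0,0],"turn":[0,0,0]},
  {"offset":[0,0,0],"turn":[0,0,0]},
  {"offset":[0,0,0],"turn":[0,0,0]},
  {"offset":[0,0,0],"turn":[0,0,0]},
  {"offset":[0,0,0.005],"turn":[0,0,0]},
  {"offset":[0,0,0.01],"turn":[0,0,0]},
  {"offset":[0,0,0.015],"turn":[0,0,0]},
  {"offset":[0,0,0.025],"turn":[0,0,0]},
  {"offset":[0,0,0.035],"turn":[0,0,0]},
  {"offset":[0,0,0.035],"turn":[0,0,0]},
  {"offset":[0,0,0.035],"turn":[0,0,0]},
  {"offset":[0,0,0.035],"turn":[0,0,0]},
], claw=0.76)

```text
clock: 9.42
position: [0.4756, 0.3632, 0.1998]
tcp_rot: [-2.723, -1.565, 0.002]
force: [-0.3, -0.3, 1.2]
width: 0.76
```

Emit:
send_rows([
  {"offset":[0,0,0.035],"turn":[0,0,0]},
  {"offset":[0,0,0.035],"turn":[0,0,0]},
  {"offset":[0,0,0.035],"turn":[0,0,0]},
])

```text
clock: 9.67
position: [0.4756, 0.3632, 0.305]
tcp_rot: [-2.723, -1.565, 0.002]
force: [0.6, -1.3, -0.1]
width: 0.756
```

```bash
python3 - <<'E'
from h import *
stat();snap('side','side3');s=snap('wrist','wrist6')
E
```

```text
t 9.67 pos [0.4756 0.3632 0.305 ] yaw_y -30.23 rot [-2.7233e+00 -1.5649e+00  1.6000e-03] F [ 0.63 -1.29 -0.1 ] M [-0.39  0.17 -0.06] w 0.7557 q [ 5.620e-01 -2.900e-02  1.659e+00  1.000e-03  1.513e+00  1.090e+00]
```

View pics/wrist6.png

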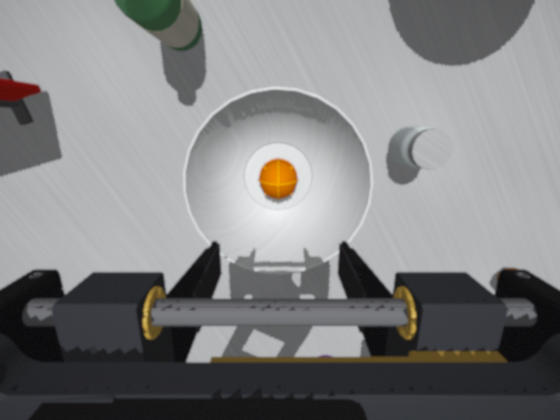

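The orange cone stands upright on the bowl floor at (278,178). On the way to the lime cone I'll look at the bare spindle from above.

Emit:
send_rows([
  {"offset":[0.003,-0.016,0],"turn":[0,0,0]},
  {"offset":[0.0062,-0.03,0],"turn":[0,0,0]},
  {"offset":[0.0065,-0.0345,0],"turn":[0,0,0]},
  {"offset":[0.0065,-0.0345,0],"turn":[0,0,0]},
  {"offset":[0.0065,-0.0345,0],"turn":[0,0,0]},
  {"offset":[0.0065,-0.0345,0],"turn":[0,0,0]},
  {"offset":[0.0065,-0.0345,0],"turn":[0,0,0]},
  {"offset":[0.0065,-0.0345,0],"turn":[0,0,0]},
  {"offset":[0.0065,-0.0345,0],"turn":[0,0,0]},
  {"offset":[0.0065,-0.0345,0],"turn":[0,0,0]},
  {"offset":[0.006,-0.03,0],"turn":[0,0,0]},
  {"offset":[0.005,-0.023,0],"turn":[0,0,0]},
])

```text
clock: 10.77
position: [0.5482, -0.0137, 0.3024]
tcp_rot: [-2.724, -1.562, 0.002]
force: [-0.8, -0.8, -0.3]
width: 0.761
```

Emit:
send_rows([
  {"offset":[0.005,-0.023,0],"turn":[0,0,0]},
  {"offset":[0,0,0],"turn":[0,0,0]},
  {"offset":[0,0,0],"turn":[0,0,0]},
], claw=1)

```text
clock: 11.02
position: [0.5533, -0.0353, 0.3023]
tcp_rot: [-2.724, -1.561, 0.002]
force: [-0.1, -0.4, -0.3]
width: 0.915
```

```bash
python3 - <<'E'
from h import *
stat();s=snap('wrist','wrist7')
P=cloud(s);q=P[100:290,150:400].reshape(-1,3)
k=(np.hypot(q[:,0]-.57,q[:,1]+.015)<.02)&(q[:,2]>.18);print(k.sum(),q[k].round(4).tolist()[::6])
im=cv2.imread('pics/wrist7.png');cv2.imwrite('pics/w7c.png',cv2.resize(im[130:270,200:360],None,fx=4.2,fy=4.2,interpolation=cv2.INTER_CUBIC))
E
```

```text
t 11.02 pos [ 0.5533 -0.0353  0.3023] yaw_y -30.37 rot [-2.7241e+00 -1.5610e+00  2.1000e-03] F [-0.09 -0.42 -0.29] M [-0.36  0.16  0.02] w 0.9155 q [-1.610e-01 -1.270e-01  1.755e+00  1.000e-03  1.516e+00  3.690e-01]
181 [[0.5732, -0.008, 0.1835], [0.5748, -0.009, 0.1891], [0.5723, -0.0094, 0.1909], [0.5734, -0.0112, 0.1903], [0.5739, -0.0123, 0.1916], [0.5675, -0.012, 0.1808], [0.5734, -0.0131, 0.1918], [0.5775, -0.018, 0.1803], [0.5686, -0.012, 0.1888], [0.574, -0.0139, 0.1946], [0.5782, -0.0183, 0.186], [0.5686, -0.0121, 0.1933], [0.5735, -0.0147, 0.1949], [0.578, -0.0185, 0.1893], [0.5682, -0.0128, 0.1942], [0.5732, -0.0152, 0.1964], [0.5777, -0.0189, 0.1917], [0.5678, -0.0135, 0.195], [0.5727, -0.016, 0.1967], [0.5772, -0.0198, 0.1913], [0.5683, -0.0145, 0.1966], [0.5729, -0.0176, 0.1948], [0.5623, -0.0135, 0.1908], [0.5676, -0.0155, 0.1952], [0.5724, -0.0185, 0.1947], [0.5661, -0.0163, 0.193], [0.5714, -0.0184, 0.197], [0.5693, -0.0183, 0.1968], [0.5685, -0.0196, 0.1944], [0.5665, -0.0214, 0.1913], [0.5674, -0.0236, 0.1891]]
```

View pics/w7c.png

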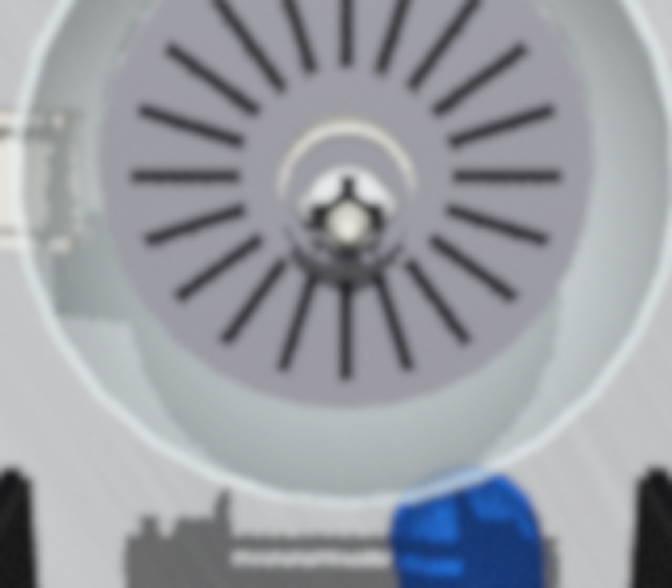

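The spindle pilot is at about (0.5705, -0.0165, 0.197), crop (347,225). Its ribs line up with the image axes, which confirms a spindle yaw of about -30.3°. Now to the lime cone.

Emit:
send_rows([
  {"offset":[-0.005,-0.016,0],"turn":[0,0,0]},
  {"offset":[-0.0098,-0.03,0],"turn":[0,0,0]},
  {"offset":[-0.011,-0.0335,0],"turn":[0,0,0]},
  {"offset":[-0.011,-0.0335,0],"turn":[0,0,0]},
  {"offset":[-0.011,-0.0335,0],"turn":[0,0,0]},
  {"offset":[-0.011,-0.0335,-0.01],"turn":[0,0,0]},
  {"offset":[-0.011,-0.0335,-0.02],"turn":[0,0,0]},
  {"offset":[-0.011,-0.0335,-0.02],"turn":[0,0,0]},
  {"offset":[-0.01,-0.03,-0.02],"turn":[0,0,0]},
  {"offset":[-0.006,-0.018,-0.02],"turn":[0,0,0]},
  {"offset":[0,0,0],"turn":[0,0,0]},
  {"offset":[0,0,0],"turn":[0,0,0]},
])

```text
clock: 12.07
position: [0.4563, -0.3287, 0.2112]
tcp_rot: [-2.721, -1.562, 0.001]
force: [-0.7, -0.7, -0.1]
width: 1.001
```

```bash
python3 - <<'E'
from h import *
stat();s=snap('wrist','wrist8')
P=cloud(s);hsv=cv2.cvtColor(s['color'],cv2.COLOR_RGB2HSV)
m=(hsv[...,1]>120)&(hsv[...,0]>40)&(hsv[...,0]<80);m[290:]=0
n,l,st_,_=cv2.connectedComponentsWithStats(m.astype(np.uint8))
for i in range(1,n):
    if st_[i,4]>80:
        o=P[l==i];print(st_[i],o.min(0),o.max(0),'tip',o[o[:,2]>o[:,2].max()-.006].mean(0))
        x,y,w,h,_=st_[i]
E
```

```text
t 12.07 pos [ 0.4563 -0.3287  0.2112] yaw_y -30.29 rot [-2.7210e+00 -1.5619e+00  1.2000e-03] F [-0.72 -0.67 -0.14] M [-0.39  0.18  0.01] w 1.0008 q [-7.200e-01 -6.500e-02  1.849e+00  1.000e-03  1.362e+00 -1.920e-01]
[543  58  17  41 506] [ 0.49924848 -0.39050555  0.02190054] [ 0.78060168 -0.25999273  0.38122288] tip [ 0.49924848 -0.25999273  0.38122288]
[265 174  29  34 754] [ 0.4401342  -0.34436148  0.00537496] [ 0.49924848 -0.25999273  0.38122288] tip [ 0.49924848 -0.25999273  0.38122288]
```

View pics/wrist8.png

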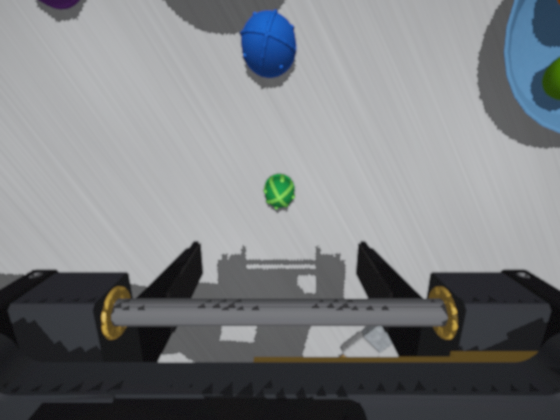

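The lime cone is at (279,190), its bright tall ribs running roughly diagonally in the image. I'll measure centre and rib yaw.

```bash
cat > lime.py <<'E'
from h import *
from scipy.optimize import least_squares
s=dict(np.load('/tmp/wrist8.npz'));P=cloud(s);c=s['color'].astype(float);hsv=cv2.cvtColor(s['color'],cv2.COLOR_RGB2HSV)
m=(hsv[...,1]>120)&(hsv[...,0]>40)&(hsv[...,0]<80);m2=np.zeros_like(m);m2[170:212,260:298]=m[170:212,260:298]
o=P[m2];col=c[m2];k=(o[:,2]<.06)&(o[:,2]>0);o=o[k];col=col[k]
tip=o[o[:,2]>.0525].mean(0);print('tip',tip,(o[:,2]>.0525).sum(),'max',o[:,2].max())
for lo,hi in((.025,.035),(.03,.04),(.036,.046),(.042,.05)):
    p=o[(o[:,2]>lo)&(o[:,2]<hi)];print(lo,len(p),least_squares(lambda x:np.hypot(p[:,0]-x[0],p[:,1]-x[1])-x[2],[.456,-.331,.015],loss='soft_l1',f_scale=.001).x)
# symmetric rib angle via 4-fold harmonic of brightness
C=np.array([float(x) for x in __import__('sys').argv[1:3]]) if len(__import__('sys').argv)>2 else tip[:2]
d=o[:,:2]-C;r=np.hypot(*d.T);th=np.arctan2(d[:,1],d[:,0]);b=col.sum(1)-np.median(col.sum(1))
w=(r>.004)&(r<.017)
bb=col[:,0]  # red channel: ribs lighter yellowish
for ch,x in(('sum',col.sum(1)),('R',col[:,0])):
    x=x-x[w].mean();z=(x[w]*np.exp(4j*th[w])).sum();print(ch,'rib yaw mod90',np.degrees(np.angle(z))/4)
for a in range(-180,180,15):
    q=w&(np.degrees(th)>=a)&(np.degrees(th)<a+15);print(a+7,q.sum(),col[q,0].mean().round(0),end=' | ')
im=cv2.imread('pics/wrist8.png');cv2.imwrite('pics/w8c.png',cv2.resize(im[165:220,245:315],None,fx=10,fy=10,interpolation=cv2.INTER_CUBIC))
E
python3 lime.py
```

```text
tip [ 0.45688374 -0.33017431  0.05367557] 50 max 0.05548109832213566
0.025 111 [ 0.45704737 -0.32982199  0.01663189]
0.03 208 [ 0.45677274 -0.32993838  0.0153443 ]
0.036 293 [ 0.45654327 -0.33039593  0.01307127]
0.042 261 [ 0.45677529 -0.33036392  0.00990707]
sum rib yaw mod90 3.4241811912467903
R rib yaw mod90 3.841339895914021
-173 15 97.0 | -158 12 67.0 | -143 17 46.0 | -128 15 48.0 | -113 11 59.0 | -98 10 87.0 | -83 17 75.0 | -68 17 42.0 | -53 21 40.0 | -38 20 48.0 | -23 25 52.0 | -8 25 89.0 | 7 37 99.0 | 22 33 45.0 | 37 36 41.0 | 52 30 54.0 | 67 41 36.0 | 82 38 66.0 | 97 32 113.0 | 112 30 69.0 | 127 29 43.0 | 142 27 50.0 | 157 19 36.0 | 172 27 68.0 |
```

View pics/w8c.png

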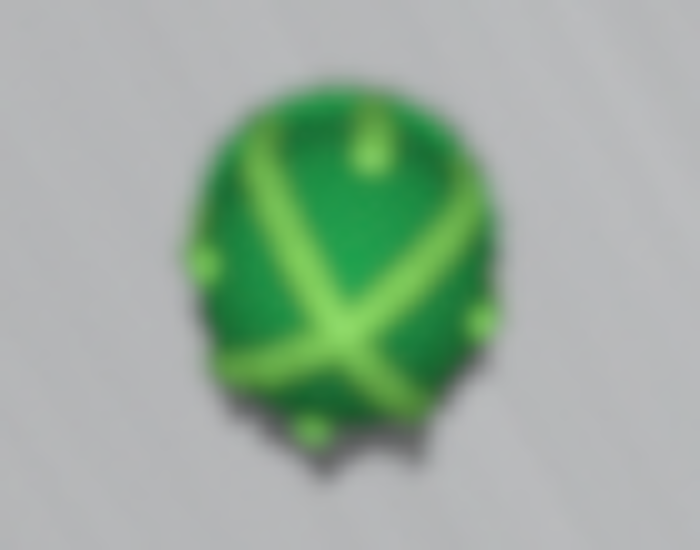

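Lime cone centre is (0.4568, -0.3302) and its tall ribs lie at 3.6° mod 90. I'll grip across a pair of tall ribs (turn +33.9°).

Emit:
send_rows([
  {"offset":[0.0005,-0.0015,-0.02],"turn":[0,0,6.8]},
  {"offset":[0,0,-0.02],"turn":[0,0,6.8]},
  {"offset":[0,0,-0.02],"turn":[0,0,6.8]},
  {"offset":[0,0,-0.02],"turn":[0,0,6.8]},
  {"offset":[0,0,-0.02],"turn":[0,0,6.7]},
  {"offset":[0,0,-0.03],"turn":[0,0,0]},
  {"offset":[0,0,-0.03],"turn":[0,0,0]},
  {"offset":[0,0,-0.02],"turn":[0,0,0]},
  {"offset":[0,0,-0.01],"turn":[0,0,0]},
  {"offset":[0,0,0],"turn":[0,0,0]},
  {"offset":[0,0,0],"turn":[0,0,0]},
])

```text
clock: 13.03
position: [0.4588, -0.331, 0.0246]
tcp_rot: [2.147, 2.291, 0.0]
force: [0.1, -1.8, -0.5]
width: 1.0
```

```bash
python3 - <<'E'
from h import *
stat();s=snap('wrist','wrist9')
E
```

```text
t 13.03 pos [ 0.4588 -0.331   0.0246] yaw_y 3.72 rot [2.1471e+00 2.2912e+00 3.0000e-04] F [ 0.08 -1.84 -0.45] M [-0.34  0.13  0.02] w 1.0004 q [-0.72   0.135  1.982  0.     1.023 -0.785]
```

View pics/wrist9.png

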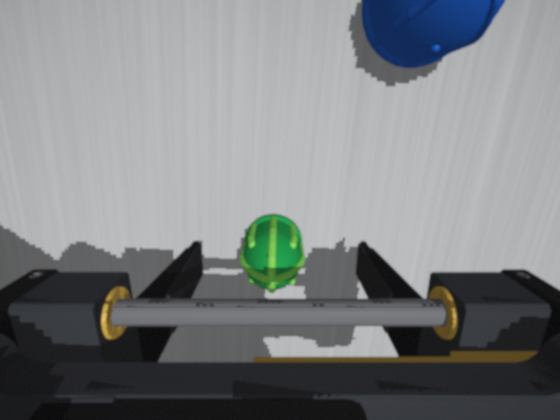

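The ribs are now square to the jaws. The cone at column 273 is about 3 mm to the -y side of the jaw centre (280), so I'll correct x and go down.

Emit:
send_rows([
  {"offset":[-0.0025,0.0005,-0.008],"turn":[0,0,0]},
  {"offset":[0,0,-0.007],"turn":[0,0,0]},
  {"offset":[0,0,-0.004],"turn":[0,0,0]},
  {"offset":[0,0,0],"turn":[0,0,0]},
  {"offset":[0,0,0],"turn":[0,0,0]},
])

```text
clock: 13.5
position: [0.4548, -0.3306, 0.0039]
tcp_rot: [-2.149, -2.29, -0.0]
force: [-0.4, -1.0, 0.0]
width: 0.998
```

Emit:
send_rows([
  {"offset":[0,0,0],"turn":[0,0,0]},
  {"offset":[0,0,0],"turn":[0,0,0]},
  {"offset":[0,0,0],"turn":[0,0,0]},
  {"offset":[0,0,0],"turn":[0,0,0]},
  {"offset":[0,0,0],"turn":[0,0,0]},
  {"offset":[0,0,0],"turn":[0,0,0]},
  {"offset":[0,0,0],"turn":[0,0,0]},
  {"offset":[0,0,0],"turn":[0,0,0]},
  {"offset":[0,0,0],"turn":[0,0,0]},
], claw=0)

```text
clock: 14.25
position: [0.4551, -0.3307, 0.0043]
tcp_rot: [-2.15, -2.291, 0.0]
force: [-0.4, -1.4, -1.1]
width: 0.428
```

```bash
python3 - <<'E'
from h import *
stat();s=snap('wrist','wrist10')
E
```

```text
t 14.25 pos [ 0.4551 -0.3307  0.0043] yaw_y 3.64 rot [-2.1497 -2.291   0.    ] F [-0.38 -1.39 -1.13] M [-0.37  0.12  0.02] w 0.4282 q [-0.724  0.159  1.995 -0.     0.987 -0.787]
```

View pics/wrist10.png

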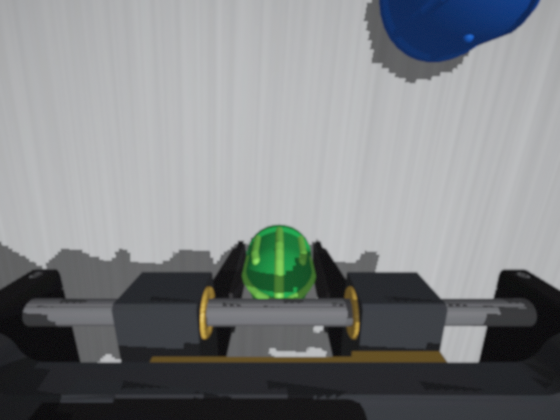

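The lime cone is gripped (40.7 mm) with its rib centred at column 280. Lift and carry to above the spindle, turning -34°.

Emit:
send_rows([
  {"offset":[0,0,0.015],"turn":[0,0,0]},
  {"offset":[0,0,0.03],"turn":[0,0,0]},
  {"offset":[0,0,0.035],"turn":[0,0,0]},
  {"offset":[0,0,0.035],"turn":[0,0,0]},
  {"offset":[0,0,0.035],"turn":[0,0,0]},
  {"offset":[0,0,0.035],"turn":[0,0,0]},
  {"offset":[0,0,0.035],"turn":[0,0,0]},
  {"offset":[0.004,0.011,0.025],"turn":[0,0,0]},
  {"offset":[0.009,0.0246,0],"turn":[0,0,-3.4]},
  {"offset":[0.0115,0.0315,0],"turn":[0,0,-3.4]},
  {"offset":[0.0115,0.0315,0],"turn":[0,0,-3.4]},
  {"offset":[0.0115,0.0315,0],"turn":[0,0,-3.4]},
])

```text
clock: 15.3
position: [0.5027, -0.1994, 0.2495]
tcp_rot: [2.41, 2.015, 0.0]
force: [0.1, -2.0, -1.6]
width: 0.417
```

Emit:
send_rows([
  {"offset":[0.0115,0.0315,0],"turn":[0,0,-3.4]},
  {"offset":[0.0115,0.0315,0],"turn":[0,0,-3.4]},
  {"offset":[0.0115,0.0315,0],"turn":[0,0,-3.4]},
  {"offset":[0.0115,0.0315,0],"turn":[0,0,-3.4]},
  {"offset":[0.0115,0.0315,0],"turn":[0,0,-3.4]},
  {"offset":[0.0065,0.0175,0],"turn":[0,0,-3.4]},
  {"offset":[0.0031,0.0085,0],"turn":[0,0,0]},
  {"offset":[0,0,0],"turn":[0,0,0]},
  {"offset":[0,0,0],"turn":[0,0,0]},
  {"offset":[0,0,0],"turn":[0,0,0]},
])

```text
clock: 16.13
position: [0.5694, -0.0182, 0.2492]
tcp_rot: [2.726, 1.562, -0.001]
force: [-0.8, -2.1, -0.8]
width: 0.414
```

```bash
python3 - <<'E'
from h import *
stat();s=snap('wrist','wrist11');snap('side','side4')
im=cv2.imread('pics/side4.png');cv2.imwrite('pics/s4c.png',cv2.resize(im[130:260,210:350],None,fx=4.5,fy=4.5,interpolation=cv2.INTER_CUBIC))
E
```

```text
t 16.13 pos [ 0.5694 -0.0182  0.2492] yaw_y -30.37 rot [ 2.7255e+00  1.5619e+00 -9.0000e-04] F [-0.81 -2.06 -0.81] M [-0.39  0.16 -0.03] w 0.4143 q [-1.260e-01 -7.200e-02  1.792e+00 -1.000e-03  1.422e+00  4.040e-01]
```

View pics/wrist11.png

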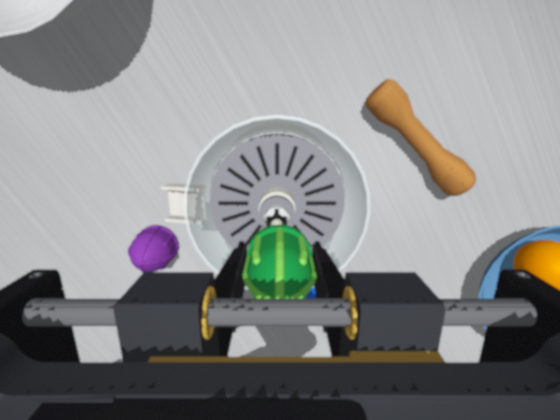

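View pics/s4c.png

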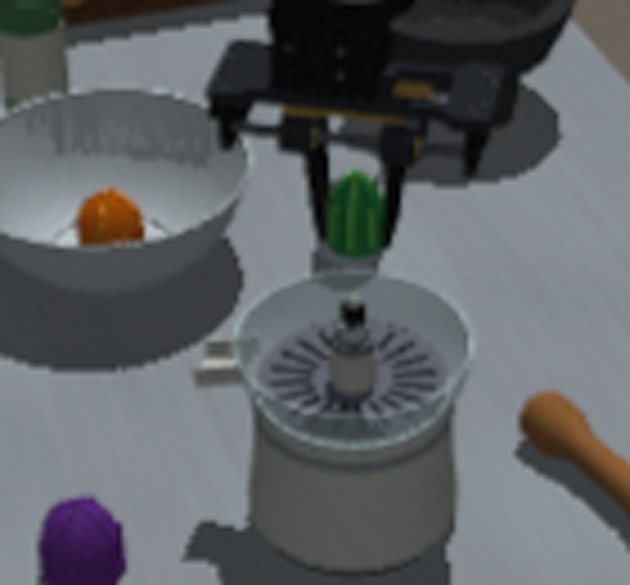

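The wrist picture has the spindle pilot at about (277,212), slightly left of and short of the cone axis. The jaw-axis numbers agree: about -1.7 mm along the jaw and +2.2 mm along tool x. Correct, then lower to just above the pilot.

Emit:
send_rows([
  {"offset":[-0.0004,0.0028,-0.01],"turn":[0,0,0]},
  {"offset":[0,0,-0.02],"turn":[0,0,0]},
  {"offset":[0,0,-0.013],"turn":[0,0,0]},
  {"offset":[0,0,0],"turn":[0,0,0]},
  {"offset":[0,0,0],"turn":[0,0,0]},
])

```text
clock: 16.65
position: [0.5683, -0.0144, 0.2046]
tcp_rot: [-2.724, -1.561, 0.004]
force: [0.3, -1.4, -0.2]
width: 0.419
```

```bash
python3 - <<'E'
from h import *
stat();s=snap('wrist','wrist12');snap('side','side5')
im=cv2.imread('pics/side5.png');a=cv2.resize(im[160:240,245:335],None,fx=5,fy=5,interpolation=cv2.INTER_CUBIC)
b=cv2.imread('pics/wrist12.png')[120:300,160:400];b=cv2.resize(b,(340,400) if 0 else (533,400));b=b[:, :340+193]
cv2.imwrite('pics/s5c.png',a);cv2.imwrite('pics/w12c.png',b)
s=manip.read_state()['position'];print('jaw',s[0]*.864-s[1]*.505,'tx',s[0]*.505+s[1]*.864)
E
```

```text
t 16.65 pos [ 0.5683 -0.0144  0.2046] yaw_y -30.38 rot [-2.7242 -1.5609  0.0038] F [ 0.3  -1.42 -0.19] M [-0.39  0.17 -0.03] w 0.4189 q [-0.12  -0.047  1.843  0.     1.349  0.41 ]
jaw 0.4994354733253206 tx 0.27514410747223655
```

View pics/s5c.png

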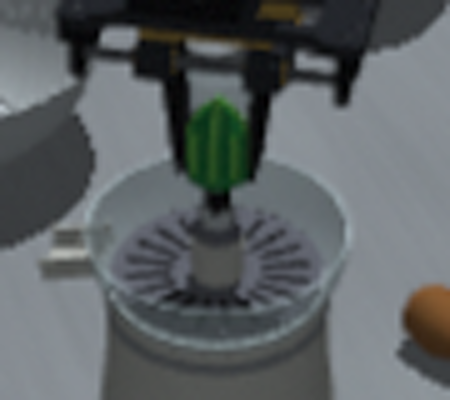

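View pics/w12c.png

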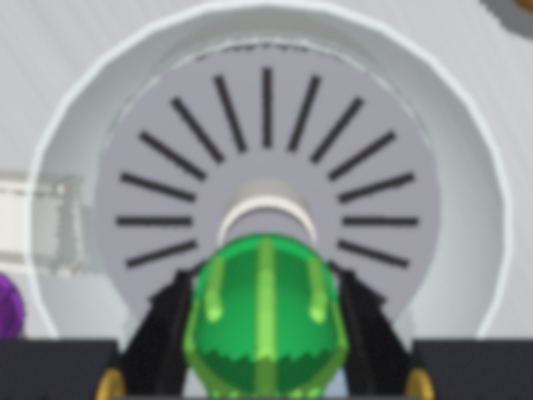

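The cone is over the spindle, with its rib in line with the spindle and the strainer slot. Descending with force checks.

Emit:
send_rows([
  {"offset":[0,0,-0.006],"turn":[0,0,0]},
  {"offset":[0,0,-0.005],"turn":[0,0,0]},
  {"offset":[0,0,0],"turn":[0,0,0]},
])

```text
clock: 17.0
position: [0.5688, -0.0142, 0.1943]
tcp_rot: [-2.725, -1.562, 0.002]
force: [0.4, -0.0, -0.4]
width: 0.414
```

Emit:
send_rows([
  {"offset":[0,0,-0.003],"turn":[0,0,0]},
  {"offset":[0,0,-0.003],"turn":[0,0,0]},
  {"offset":[0,0,0],"turn":[0,0,0]},
])

```text
clock: 17.25
position: [0.569, -0.0142, 0.1886]
tcp_rot: [-2.725, -1.562, 0.001]
force: [-0.5, -1.5, -0.4]
width: 0.421
```

Emit:
send_rows([
  {"offset":[0,0,-0.002],"turn":[0,0,0]},
  {"offset":[0,0,-0.002],"turn":[0,0,0]},
  {"offset":[0,0,0],"turn":[0,0,0]},
])

```text
clock: 17.5
position: [0.569, -0.0144, 0.1848]
tcp_rot: [-2.725, -1.562, 0.001]
force: [-1.4, -1.7, -0.8]
width: 0.416
```

Rib contact would come at TCP ≈ 0.184. Going on.

Emit:
send_rows([
  {"offset":[0,0,-0.002],"turn":[0,0,0]},
  {"offset":[0,0,-0.001],"turn":[0,0,0]},
  {"offset":[0,0,0],"turn":[0,0,0]},
])

```text
clock: 17.75
position: [0.5693, -0.0144, 0.1828]
tcp_rot: [2.725, 1.562, -0.0]
force: [-3.1, -1.2, 3.9]
width: 0.418
```

Emit:
send_rows([
  {"offset":[0,0,-0.002],"turn":[0,0,0]},
  {"offset":[0,0,0],"turn":[0,0,0]},
])

```text
clock: 17.92
position: [0.5694, -0.0144, 0.1809]
tcp_rot: [2.725, 1.562, 0.0]
force: [-3.7, -1.6, 6.5]
width: 0.418
```

There's contact at about 0.183 with a side force of about -3 N in x, so the bore is slightly off-axis towards +x. Ease up a little and shift to relieve it.

Emit:
send_rows([
  {"offset":[-0.0008,0,0.0015],"turn":[0,0,0]},
  {"offset":[0,0,0],"turn":[0,0,0]},
])

```text
clock: 18.08
position: [0.5692, -0.0144, 0.1829]
tcp_rot: [2.724, 1.562, 0.003]
force: [-1.1, -1.7, 3.6]
width: 0.419
```

Emit:
send_rows([
  {"offset":[-0.0006,0,0],"turn":[0,0,0]},
  {"offset":[0,0,0],"turn":[0,0,0]},
])

```text
clock: 18.25
position: [0.5688, -0.0144, 0.1825]
tcp_rot: [2.724, 1.562, 0.004]
force: [1.1, -1.3, 3.9]
width: 0.415
```

Emit:
send_rows([
  {"offset":[0.0003,0,-0.002],"turn":[0,0,0]},
  {"offset":[0,0,-0.002],"turn":[0,0,0]},
  {"offset":[0,0,0],"turn":[0,0,0]},
])

```text
clock: 18.5
position: [0.5689, -0.0144, 0.1786]
tcp_rot: [2.725, 1.562, 0.002]
force: [-0.3, -2.6, 8.6]
width: 0.417
```

```bash
python3 - <<'E'
from h import *
stat();s=snap('wrist','wrist13')
b=cv2.imread('pics/wrist13.png')[120:300,160:400];cv2.imwrite('pics/w13c.png',cv2.resize(b,(760,570)))
E
```

```text
t 18.5 pos [ 0.5689 -0.0144  0.1786] yaw_y -30.36 rot [2.7246e+00 1.5617e+00 2.4000e-03] F [-0.33 -2.59  8.56] M [-0.51  0.29 -0.02] w 0.4172 q [-0.12  -0.03   1.871 -0.     1.299  0.41 ]
```

View pics/w13c.png

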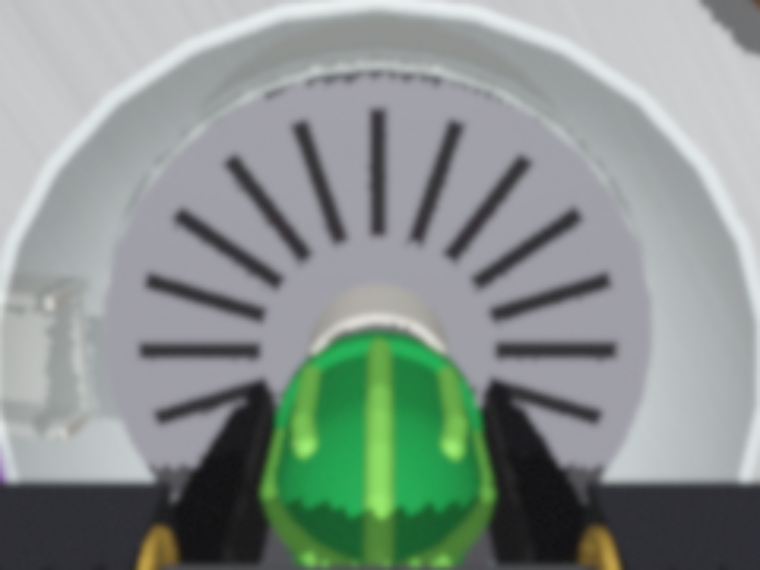

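Stiffness of about 1.2 N/mm matches the spindle's own spring, so the cone is standing on the rib tops, not meshed. Yaw looks right in the picture. The remaining y force (about -1.2 N) and the vision axis both say to shift -y about 0.8 mm.

Emit:
send_rows([
  {"offset":[0,-0.0004,0.002],"turn":[0,0,0]},
  {"offset":[0,-0.0005,0],"turn":[0,0,0]},
  {"offset":[0,0,0],"turn":[0,0,0]},
])

```text
clock: 18.8
position: [0.5681, -0.015, 0.1796]
tcp_rot: [-2.725, -1.562, 0.0]
force: [0.0, -1.8, -0.3]
width: 0.42
```

Emit:
send_rows([
  {"offset":[0,-0.0004,0],"turn":[0,0,0]},
  {"offset":[0,0,0],"turn":[0,0,0]},
])

```text
clock: 18.97
position: [0.5676, -0.0155, 0.1786]
tcp_rot: [-2.725, -1.562, 0.002]
force: [0.2, -2.2, 0.3]
width: 0.416
```

The force fell to zero at 0.1786, so the splines have meshed. Now push through the snap collar.

Emit:
send_rows([
  {"offset":[0,0,-0.002],"turn":[0,0,0]},
  {"offset":[0,0,-0.002],"turn":[0,0,0]},
  {"offset":[0,0,0],"turn":[0,0,0]},
])

```text
clock: 19.22
position: [0.5681, -0.0155, 0.1755]
tcp_rot: [-2.725, -1.562, 0.0]
force: [-0.1, -2.0, 1.3]
width: 0.416
```

Emit:
send_rows([
  {"offset":[0,0,-0.002],"turn":[0,0,0]},
  {"offset":[0,0,-0.002],"turn":[0,0,0]},
  {"offset":[0,0,0],"turn":[0,0,0]},
])

```text
clock: 19.47
position: [0.5674, -0.0155, 0.1702]
tcp_rot: [-2.724, -1.562, 0.003]
force: [-0.0, -1.5, -2.5]
width: 0.419
```

Emit:
send_rows([
  {"offset":[0,0,-0.002],"turn":[0,0,0]},
  {"offset":[0,0,-0.002],"turn":[0,0,0]},
  {"offset":[0,0,0],"turn":[0,0,0]},
])

```text
clock: 19.72
position: [0.5682, -0.0156, 0.1681]
tcp_rot: [-2.725, -1.562, 0.0]
force: [-1.7, -1.2, 4.0]
width: 0.413
```

It has snapped home and is on the seat at 0.168. Now sink the spindle.

Emit:
send_rows([
  {"offset":[0,0,-0.0015],"turn":[0,0,0]},
  {"offset":[0,0,-0.0015],"turn":[0,0,0]},
  {"offset":[0,0,0],"turn":[0,0,0]},
  {"offset":[0,0,0],"turn":[0,0,0]},
])

```text
clock: 20.05
position: [0.5687, -0.0156, 0.166]
tcp_rot: [2.725, 1.562, 0.002]
force: [-2.0, -0.7, 6.2]
width: 0.414
```

Emit:
send_rows([
  {"offset":[0,0,-0.0015],"turn":[0,0,0]},
  {"offset":[0,0,-0.0015],"turn":[0,0,0]},
  {"offset":[0,0,0],"turn":[0,0,0]},
  {"offset":[0,0,0],"turn":[0,0,0]},
])

```text
clock: 20.38
position: [0.5689, -0.0157, 0.1638]
tcp_rot: [2.725, 1.562, 0.002]
force: [-2.5, -0.1, 9.2]
width: 0.418
```

Emit:
send_rows([
  {"offset":[0,0,-0.001],"turn":[0,0,0]},
  {"offset":[0,0,0],"turn":[0,0,0]},
  {"offset":[0,0,0],"turn":[0,0,0]},
])

```text
clock: 20.63
position: [0.569, -0.0157, 0.1631]
tcp_rot: [2.724, 1.562, 0.003]
force: [-3.0, -1.2, 9.7]
width: 0.414
```

Emit:
send_rows([
  {"offset":[0,0,-0.0015],"turn":[0,0,0]},
  {"offset":[0,0,0],"turn":[0,0,0]},
  {"offset":[0,0,0],"turn":[0,0,0]},
])

```text
clock: 20.88
position: [0.5691, -0.0157, 0.1622]
tcp_rot: [2.724, 1.562, 0.003]
force: [-4.7, -1.4, 12.2]
width: 0.414
```

Emit:
send_rows([
  {"offset":[0,0,-0.0015],"turn":[0,0,0]},
  {"offset":[0,0,0],"turn":[0,0,0]},
  {"offset":[0,0,0],"turn":[0,0,0]},
])

```text
clock: 21.13
position: [0.5692, -0.0157, 0.1622]
tcp_rot: [2.724, 1.562, 0.003]
force: [-7.4, -0.2, 17.2]
width: 0.419
```

Emit:
send_rows([
  {"offset":[0,0,-0.001],"turn":[0,0,0]},
  {"offset":[0,0,0],"turn":[0,0,0]},
  {"offset":[0,0,0],"turn":[0,0,0]},
])

```text
clock: 21.38
position: [0.5693, -0.0157, 0.1622]
tcp_rot: [2.724, 1.562, 0.004]
force: [-9.2, -1.0, 20.8]
width: 0.418
```

It bottoms at 0.1622, as predicted for home plus 7 mm sunk, with 21 N pressing. I'll ease the x side load, then check in pictures.

Emit:
send_rows([
  {"offset":[-0.0008,0,0],"turn":[0,0,0]},
  {"offset":[0,0,0],"turn":[0,0,0]},
  {"offset":[0,0,0],"turn":[0,0,0]},
  {"offset":[0,0,0],"turn":[0,0,0]},
])

```text
clock: 21.72
position: [0.5692, -0.0157, 0.1621]
tcp_rot: [2.723, 1.561, 0.006]
force: [-7.2, -0.3, 19.8]
width: 0.417
```

```bash
python3 - <<'E'
from h import *
stat();snap('wrist','wrist14');snap('side','side6')
im=cv2.imread('pics/side6.png');cv2.imwrite('pics/s6c.png',cv2.resize(im[130:270,190:340],None,fx=4.2,fy=4.2,interpolation=cv2.INTER_CUBIC))
stat()
E
```

```text
t 21.72 pos [ 0.5692 -0.0157  0.1621] yaw_y -30.35 rot [2.723  1.5611 0.0065] F [-7.19 -0.26 19.81] M [-0.15  1.44  0.04] w 0.4173 q [-0.122 -0.018  1.888  0.     1.267  0.408]
t 21.82 pos [ 0.5692 -0.0157  0.1622] yaw_y -30.35 rot [2.723  1.5611 0.0065] F [-7.39  0.08 20.02] M [-0.15  1.47 -0.02] w 0.4189 q [-0.122 -0.018  1.887  0.     1.267  0.408]
```

View pics/s6c.png

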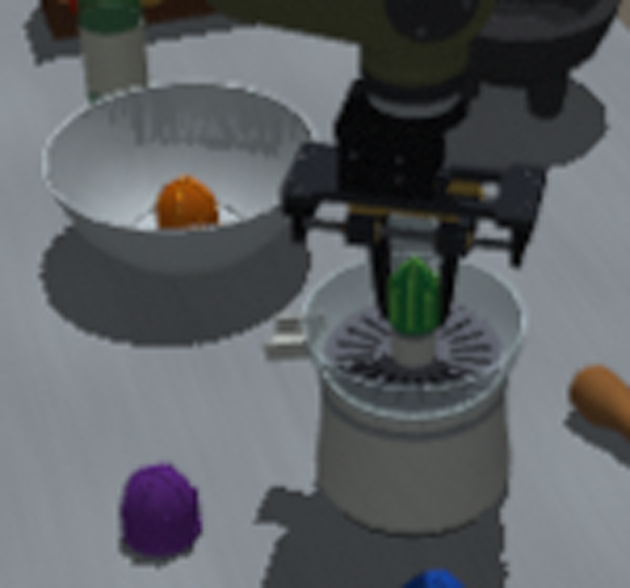

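View pics/wrist14.png

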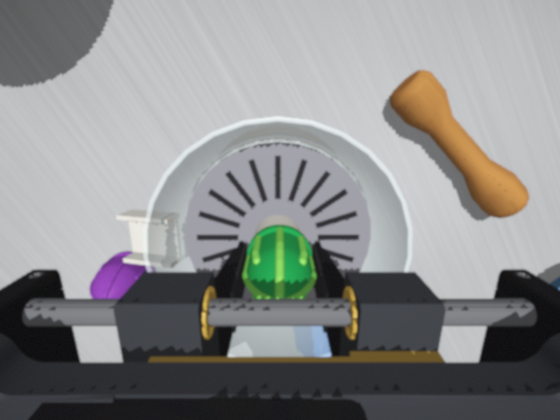

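View pics/side6.png

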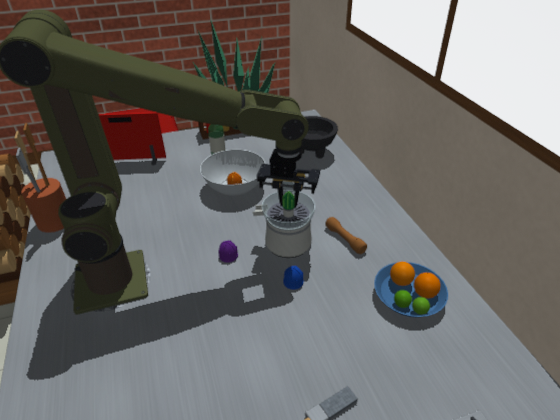

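The pictures show the lime cone down on the spindle (side crop (415,300)), the orange cone upright in the bowl (187,205), and everything else where it was. One last height check on the lime tip, which should be 0.212 when home and sunk.

```bash
python3 - <<'E'
from h import *
for n in('side6','wrist14'):
    s=dict(np.load(f'/tmp/{n}.npz'));P=cloud(s);h=cv2.cvtColor(s['color'],cv2.COLOR_RGB2HSV)
    m=(h[...,1]>110)&(h[...,0]>40)&(h[...,0]<80)&(np.hypot(P[...,0]-.57,P[...,1]+.016)<.025)&(P[...,2]<.3);o=P[m]
    print(n,len(o),'z',o[:,2].min(),np.percentile(o[:,2],99),o[:,2].max())
stat()
E
```

```text
side6 187 z 0.1551466181854606 0.20991865687997205 0.21241898056251396
wrist14 4384 z 0.12346805424591417 0.21044030701523678 0.21254216782831425
t 21.82 pos [ 0.5692 -0.0157  0.1622] yaw_y -30.35 rot [2.723  1.5611 0.0065] F [-7.39  0.08 20.02] M [-0.15  1.47 -0.02] w 0.4189 q [-0.122 -0.018  1.887  0.     1.267  0.408]
```

The tip is at 0.2125 m, as expected. Handing in.

```bash
python3 -c "
from station import manip
print(manip.job_done())"
```

```text
the job is handed in; nothing more can be done
None
```

The job is done and was handed in at about 22 s of the 62 s allowed. I pulled the orange cone straight up off the spindle and set it upright on the floor of the aluminium bowl. The lime cone is now on the spindle, pushed home, still gripped and pressed down.

- **Seating:** The gripper stopped at 0.1622 m, where 0.1623 m was predicted. Both cameras put the lime tip at 0.2125 m, where about 0.212 m was expected. Together these show the cone fully home with the spindle sunk its full 7 mm, under about 20 N of downward force. The grip is firm at 40 mm.
- **Setbacks:** The lime cone first stood on the rib tops without meshing, because it sat about 1 mm off-axis. I shifted it sideways under light pressure and it meshed, with no extra turning needed. My fits of the juicer axis from the two cameras also differed by 2–3 mm, so I relied on contact forces for the last millimetre.
- **Remaining flaw:** A side load of about 7 N in x is still on the cone, which one small correction only partly relieved.
- **Other items:** The last pictures show the pestle, fruit bowl and the purple and blue cones where they were. The bowl, salt jar, oil bottle and brush also look undisturbed, though the arm hides some of them in the final views.

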